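Close up the tape magazine

TASK

Four orange rolls of tape lie in a touching row in the aluminium channel. Push the last roll with the fingertips so that the whole row slides along together as one train until the front roll rests against the end stop and no gaps are left; then push the red keeper arm round until it lies square across the channel behind the last roll, and draw clear. Only push: do not pick up or tip anything or pull the row apart, and leave the other things on the bench alone.

Things in the scene. Friction and masses are not known exactly. Their poses are not given: they have to be found in the camera images.
- magazine: aluminium channel fixed to the bench, 110 x 460 mm. Origin: on the bench, mid-channel. Its y runs along it to the end stop (open end at -y), x across, z up. Floor 6 mm above the bench, y -220 to +200 mm; side guides 12 mm thick, tops at 20 mm, 74 mm apart inside (x -37 to +37); stop's top at 40 mm. Its place and bearing (within 0.28 rad of world y) vary.
- stop_face (a point): middle of the rubber face of the end stop (own frame: x 0, y +200, z 20 mm), on the channel's centre line; same axes as the magazine. With the row home, the front roll's origin lies 35 mm before it (y -35 mm) and the others 70 mm apart behind it.
- keeper (a joint): red keeper arm on an upright pivot on the channel's -x (robot's) side. 0 = open: alongside the channel, pointing to the open end (-y); 1.571 rad = shut: square across it, pointing to +x, its face 4 to 5 mm behind the last roll when the row is home. Grows anticlockwise from above; stays where left (under 1 N at the tip). Starts at 0 to 0.25.
- keeper_hinge (a point): point on the upright pivot axis of the keeper, 26 mm above the bench; fixed in the magazine at x -66, y -89 mm.
- keeper_tip (a point): top of the upright red pin at the keeper arm's free end, 86 mm from the pivot axis, 47 mm above the bench. The pin is 12 mm thick, from 21 to 47 mm above the bench; the arm is 9 mm thick, 21 to 31 mm above the bench, and ends 6 mm past the pin's axis.
- roll_a: orange roll of tape lying flat in the channel, 70 mm across, 26 mm high, open bore about 38 mm, about 0.18 kg: the front roll, nearest the end stop. Origin: centre of its underside, 6 mm above the bench. The four touch (within 1 mm) at the start; the front one starts 50 to 110 mm short of the stop.
- roll_b: orange roll of tape lying flat in the channel, 70 mm across, 26 mm high, open bore about 38 mm, about 0.18 kg: the second roll. Origin: centre of its underside, 6 mm above the bench. The four touch (within 1 mm) at the start; the front one starts 50 to 110 mm short of the stop.
- roll_c: orange roll of tape lying flat in the channel, 70 mm across, 26 mm high, open bore about 38 mm, about 0.18 kg: the third roll. Origin: centre of its underside, 6 mm above the bench. The four touch (within 1 mm) at the start; the front one starts 50 to 110 mm short of the stop.
- roll_d: orange roll of tape lying flat in the channel, 70 mm across, 26 mm high, open bore about 38 mm, about 0.18 kg: the last roll, nearest the open end; push here. Origin: centre of its underside, 6 mm above the bench. The four touch (within 1 mm) at the start; the front one starts 50 to 110 mm short of the stop.
- small_carton: small brown carton, 87x112x51 mm, beyond the channel; a bystander, to be left alone. Origin: centre of its underside.
- terminal: black hand terminal with yellow-green keys, lying flat, 173x79x28 mm; a bystander, to be left alone. Origin: centre of its underside.
- glue_stick: glue stick with a yellow-green cap standing upright beyond the channel, 26 mm across, 86 mm high; a bystander, to be left alone. Origin: centre of its underside.
- marker: blue and white marker lying beside the channel on the robot's side, 19x136x21 mm; a bystander, to be left alone. Origin: centre of its underside.
- box_cutter: yellow-green box cutter, 29x151x21 mm; a bystander, to be left alone. Origin: centre of its underside.

How it is judged:
By the outcome, as a careful person would: the job done as asked, in the order asked, and still so for the second after the job is handed in, with the robot touching nothing.
It also fails if it takes over 48 s, if anything falls off the work surface, if the arm or the gripper's body presses on something with over 40 N, if the wrist force passes 120 N, or if a joint passes its speed limit or range.

ROBOT

A 6-joint arm with a two-finger parallel gripper is mounted at the origin on a cart in front of the work surface, level with it; the furniture and walls round the work are solid. World frame = base frame: x ahead of the robot, y to its left, z up, the work surface at z = 0. Lengths are in m, angles in rad, forces in N, time in s.
With the tool pointing down it reaches from about 0.35 to 1 m from the base axis. Payload 7.1 kg.
Tool frame: the origin (TCP) lies at the very end of the fingers, on their centre line; the grasp point (between the pads) lies 19 mm behind it; z points along the fingers, y is the line along which they close (so a half turn about z gives the same grasp; the last joint's range is limited). The gripper opens to 85 mm and grips with 20 to 120 N. Pads are 22 mm wide; open, the fingers measure 114 mm over their backs; the gripper's body (76 mm by 85 mm) begins 54 mm behind the grasp point. The pads swing forward as they close: fully open they stand 13 mm farther back than shut.
Start: joints at [-1.312, 0.423, 1.63, -0, 1.089, -0.019], TCP at [0.171, -0.601, 0.231] pointing down, gripper open.
Joint ranges: [-3, 3], [-0.9, 2.11], [0.09, 2.58], [-1.31, 4.45], [0.11, 2.69], [-2.54, 2.54]. Speed limits (rad/s): [2.39, 2.39, 3.01, 3.14, 3.14, 3.14].

INTERFACE

Orientations are given as a unit quaternion [x, y, z, w].
In Python, from workcell import bot, viewer, workorder, get_obs gives the robot as it stands (bot), with the cameras (viewer), the readings as plain functions and the job (workorder).
- The arm moves only by the shell command python3 drive.py FILE, which reads ROWS from the file FILE. ROWS is a JSON list that holds a single list of rows (three levels of brackets), with 1 to 5 rows, each of 7 numbers: the opening from 0.0 (shut) to 1.0 (fully open), then dx, dy, dz in fractions of the full range, 1 being 800 mm, then a rotation vector rx, ry, rz in a scale on which 1.0 is pi rad; each row is the pose to reach, as a shift and turn from the pose commanded when the command began, along the tool's axes at that moment; what a row does not reach only later rows make up. A row lasts 1/10 s, in which the tool goes at most 0.05 m and 0.15 rad, less where a joint would pass 70% of its speed; a pose out of reach is approached as far as the arm can. The fingers move at their own pace and stop on an object; the grip force is fixed at half the most. Time passes only in rows, so rows that do not move let the fingers close. It prints the time, the measured TCP pose, the force, the opening and the grip force at its end. Input that does not fit is refused with a message, and nothing moves.
- get_obs(): the state, without advancing time (a new reading comes with each control period).
- viewer.capture(name): name is "scene" or "top"; returns a dict with "img" (420x560x3 uint8, blue, green, red), "vfov" (degrees; the focal length in pixels is half the picture's height over the tangent of half this angle, whatever the lens; pixels are square), "cx", "cy" (the principal point, pixels), "k1" (the pictures are not rectified: a ray, as slopes to the right and down, at radius r is drawn at 1 + k1 r^2 times it, then the intrinsics apply), "world_from_camera" (4x4, takes a point from camera to world coordinates). Camera axes: x right, y up, looking along -z (the intrinsics and any distortion apply to the point x, -y, -z); pixel columns grow to the right and rows downward; lengths in m; the calibration is good to about 2 mm. A picture is of the moment at which its call begins. There is no depth.
- workorder.sign_off(): hands the job in; it is judged then, once.
The state is a dict: "time": time; "joint_pos": joint angles; "joint_vel": joint speeds; "tau": joint torques, N m; "ee_pos": TCP position; "tcp_rot": TCP orientation; "ft_force": force on the tool from outside, world axes, zero at the start; "torque": the same for the moment, N m; "width": opening from 0.0 (shut) to 1.0 (fully open); "grasp_force": force on a finger pad.
Only numpy, scipy, OpenCV 4.12 (cv2) and the standard library are available. Lean on these libraries where they do the work, as an engineer would, in place of code of your own. Each camera call takes 0.05 s, during which the arm holds its last target. There are 200 camera calls.

## Working session

There is one attempt and no reset: what is moved stays moved. The work goes in short steps, Python scripts to look and compute and a shell command to move; the robot and the scene stay as the last step left them, time stands still between calls to the robot, and variables do not carry over. Pictures are saved under pics/ and viewed, at most 10 in all, crops included, and the job is handed in when it is done.

```bash
ls; mkdir -p pics
cat > h.py <<'E'
import numpy as np, cv2
from workcell import bot, viewer, workorder, get_obs
def px2w(c,uv,z):
    """pixel -> world point on plane z"""
    h,w=c["img"].shape[:2]; f=h/2/np.tan(np.radians(c["vfov"])/2)
    K=np.array([[f,0,c["cx"]],[0,f,c["cy"]],[0,0,1]])
    p=(np.float64(uv).reshape(-1,2)-[c["cx"],c["cy"]])/f
    q=cv2.undistortPoints(np.float64(uv).reshape(-1,1,2),K,np.array([c["k1"],0,0,0,0.])).reshape(-1,2)
    T=np.array(c["world_from_camera"]); d=np.c_[q[:,0],-q[:,1],-np.ones(len(q))]@T[:3,:3].T
    o=T[:3,3]; return o+d*((z-o[2])/d[:,2])[:,None]
E
python3 - <<'E'
from h import *
for n in("scene","top"):
    c=viewer.capture(n); cv2.imwrite(f"pics/{n}0.png",c["img"]); print(n,c["vfov"],c["k1"],np.round(c["world_from_camera"],3).tolist())
o=get_obs(); print(o["time"],o["ee_pos"],o["tcp_rot"],o["width"])
E
```

```text
drive.py
pics
workcell.py
scene 48.87114630339501 -0.001118882832657694 [[-0.835, 0.308, -0.456, 0.003], [-0.55, -0.44, 0.71, 0.756], [0.018, 0.844, 0.537, 0.68], [0.0, 0.0, 0.0, 1.0]]
top 48.255801080356235 -0.08207131845117448 [[0.005, 0.985, -0.171, 0.338], [-1.0, 0.009, 0.028, -0.044], [0.029, 0.171, 0.985, 1.148], [0.0, 0.0, 0.0, 1.0]]
0.1 [ 0.1712824  -0.60054378  0.2306199 ] [ 9.90370555e-01  1.38440131e-01 -8.20881714e-05 -6.98216952e-04] 1.003513636132116
```

View pics/top0.png

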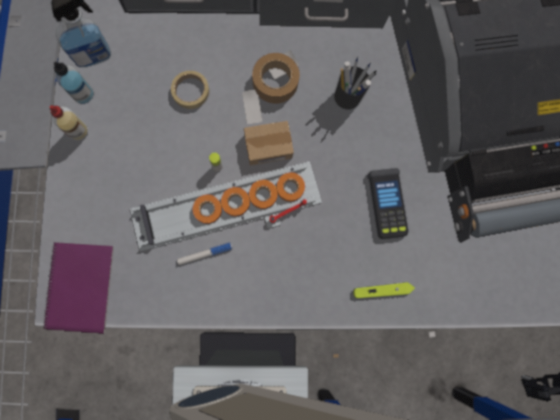

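View pics/scene0.png

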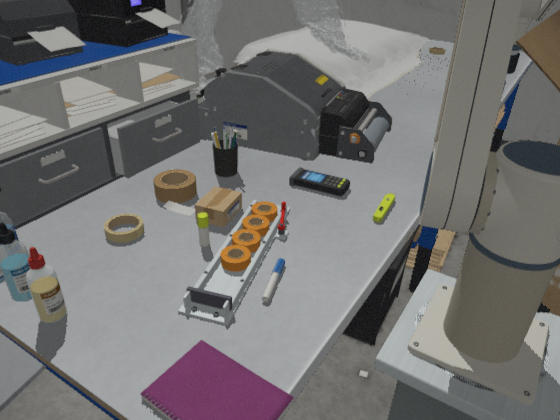

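The top view shows the channel running from the stop at about (143,225) to the open end at (318,180). The rolls sit at (207,209), (235,201), (263,194) and (291,187), and the red keeper's tip is at (305,203) with its pivot near (270,218). The scene view agrees. Next I'll measure these positions.

```bash
cat >> h.py <<'E'
def orange(c): 
    h=cv2.cvtColor(c["img"],cv2.COLOR_BGR2HSV); return cv2.inRange(h,(6,170,120),(16,255,255))
def red(c):
    h=cv2.cvtColor(c["img"],cv2.COLOR_BGR2HSV); return cv2.inRange(h,(0,150,80),(4,255,255))|cv2.inRange(h,(172,150,80),(180,255,255))
def bores(c,z=.032):
    cs,hi=cv2.findContours(orange(c),cv2.RETR_CCOMP,cv2.CHAIN_APPROX_NONE)
    out=[]
    for k,q in enumerate(cs):
        if hi[0][k][3]>=0 and cv2.contourArea(q)>40: out.append(px2w(c,cv2.fitEllipse(q)[0],z)[0])
    return np.array(out)
E
python3 - <<'E'
from h import *
for n in("top","scene"):
    c=viewer.capture(n); b=bores(c); print(n,b.round(4).tolist())
    m=red(c); cs,_=cv2.findContours(m,cv2.RETR_EXTERNAL,cv2.CHAIN_APPROX_NONE)
    for q in cs:
        if cv2.contourArea(q)>15:
            r=cv2.minAreaRect(q); print(r, cv2.contourArea(q), px2w(c,cv2.boxPoints(r),.03).round(3).tolist())
    x=c["img"][130:260,120:340] if n=="top" else c["img"][190:330,170:310]
    cv2.imwrite(f"pics/{n}1.png",cv2.resize(x,None,fx=3.5,fy=3.5,interpolation=cv2.INTER_CUBIC))
print(get_obs()["time"])
E
```

```text
top [[0.5279, 0.0845, 0.032], [0.547, 0.0165, 0.032], [0.566, -0.0511, 0.032], [0.5851, -0.119, 0.032]]
((286.56048583984375, 211.19427490234375), (2.6336865425109863, 27.77342414855957), 61.38954162597656) 37.0 [[0.508, -0.078, 0.03], [0.542, -0.137, 0.03], [0.536, -0.14, 0.03], [0.503, -0.081, 0.03]]
((55.900001525878906, 109.80000305175781), (9.391485214233398, 6.260990142822266), 63.43495178222656) 30.5 [[0.785, 0.489, 0.03], [0.792, 0.475, 0.03], [0.769, 0.462, 0.03], [0.762, 0.476, 0.03]]
scene [[0.5615, -0.0511, 0.032]]
((35.04999542236328, 257.6500244140625), (20.87103271484375, 14.23024845123291), 71.56504821777344) 194.5 [[0.929, 0.349, 0.03], [0.919, 0.322, 0.03], [0.843, 0.357, 0.03], [0.853, 0.383, 0.03]]
((281.0, 227.0), (4.0, 6.0), 90.0) 18.0 [[0.508, -0.07, 0.03], [0.495, -0.078, 0.03], [0.486, -0.063, 0.03], [0.498, -0.055, 0.03]]
((282.3902587890625, 212.48780822753906), (3.092083215713501, 21.202856063842773), 6.34019136428833) 41.5 [[0.51, -0.08, 0.03], [0.56, -0.172, 0.03], [0.552, -0.175, 0.03], [0.502, -0.084, 0.03]]
0.2
```

View pics/top1.png

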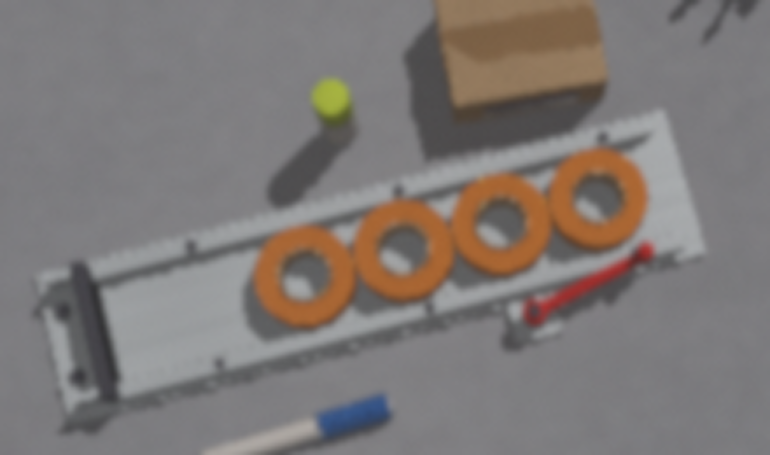

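View pics/scene1.png

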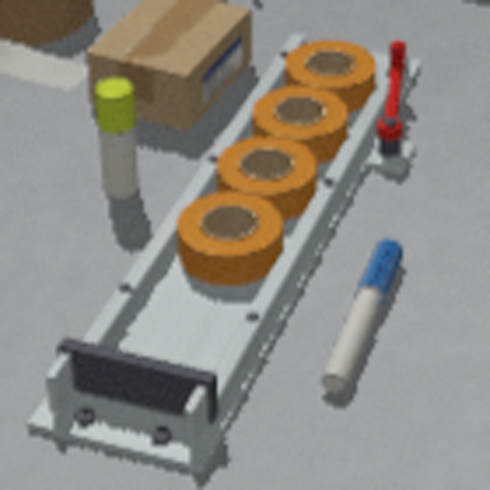

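The crops show the pin top at full-frame (304.9,201.4), the pivot at (272.3,219.1), and the stop's inner top edge running from about (143.7,204.5) to (153.5,243.5). The rolls still touch.

Run:
```python
from h import *
c=viewer.capture("top")
b=bores(c); u=b[0]-b[3]; u=u[:2]/np.linalg.norm(u[:2]); x=np.array([u[1],-u[0]]); print("th",np.arctan2(-u[0],u[1]))
P=lambda uv,z: px2w(c,uv,z)[0][:2]
f=lambda q: [120+q[0]/3.5,130+q[1]/3.5]
hinge=P(f((533,312)),.031); tip=P(f((647,250)),.047)
O=hinge+.066*x+.089*u
print("hinge",hinge,"tip",tip,np.linalg.norm(tip-hinge),"O via hinge",O)
st=(P(f((86,264)),.04)+P(f((114,396)),.04))/2
print("stop top face",st,"O via stop",st-.2*u)
cor=[P(f(q),0.0) for q in((40,272),(665,112),(705,255),(70,425))]; print("corners",cor,"mean",np.mean(cor,0))
for o in(O,st-.2*u): print([((q-o)@x,(q-o)@u) for q in b[:,:2]])
d=tip-hinge; print("keeper",np.arctan2(d@x,-d@u))
ob=get_obs(); from scipy.spatial.transform import Rotation as R
print(ob["ee_pos"],R.from_quat(ob["tcp_rot"]).as_matrix().round(3).tolist())
```

```text
th 0.27512304817113636
hinge [ 0.50231773 -0.07466191] tip [ 0.54353141 -0.152095  ] 0.08771802055708011 O via hinge [0.54165737 0.02892087]
stop top face [0.48615152 0.22031553] O via stop [0.54048459 0.02783717]
corners [array([0.53223572, 0.27453244]), array([ 0.65426015, -0.17061737]), array([ 0.54909002, -0.198281  ]), array([0.42405129, 0.24763892])] mean [0.53990929 0.03831825]
[(np.float64(0.0018370200285704854), np.float64(0.05723922504273814)), (np.float64(0.001953546748904403), np.float64(-0.013379528362885458)), (np.float64(0.0017914427970146397), np.float64(-0.08361856397649024)), (np.float64(0.0018370200285704886), np.float64(-0.15399568391809362))]
[(np.float64(0.003260094471739386), np.float64(0.05796356569290208)), (np.float64(0.0033766211920733037), np.float64(-0.012655187712721512)), (np.float64(0.003214517240183539), np.float64(-0.0828942233263263)), (np.float64(0.0032600944717393913), np.float64(-0.15327134326792968))]
keeper 0.2139896627598948
[ 0.17134372 -0.60080963  0.2309654 ] [[0.962, 0.274, -0.0], [0.274, -0.962, 0.001], [0.0, -0.001, -1.0]]
```

The tool's x axis is already aligned with the channel's x, and its y with −channel y. I'll go over the open end.

The rows are not in the units I measure in: shifts go in shares of 800 mm and turns go in shares of pi rad. I convert before sending: 0.529 m / 0.8 = 0.6613, -0.27 m / 0.8 = -0.3375.

```bash
echo '[[[0,0.6613,-0.3375,0,0,0,0],[0,0.6613,-0.3375,0,0,0,0],[0,0.6613,-0.3375,0,0,0,0],[0,0.6613,-0.3375,0,0,0,0],[0,0.6613,-0.3375,0,0,0,0]]]' > rows.txt && python3 drive.py rows.txt; echo '[[[0,0.375,-0.1913,0,0,0,0],[0,0.375,-0.1913,0,0,0,0],[0,0.375,-0.1913,0,0,0,0],[0,0.375,-0.1913,0,0,0,0],[0,0.375,-0.1913,0,0,0,0]]]' > rows.txt && python3 drive.py rows.txt
```

```text
time: 0.75
ee_pos: [0.3555, -0.4292, 0.2314]
tcp_rot: [0.99, 0.138, 0.0, 0.0]
ft_force: [2.2, -0.9, -0.4]
width: 0.144
grasp_force: 0.0
time: 1.25
ee_pos: [0.5387, -0.2587, 0.2314]
tcp_rot: [0.99, 0.138, 0.0, 0.0]
ft_force: [-0.1, -0.3, -0.0]
width: 0.001
grasp_force: 0.0
```

To row units: 0.14 m / 0.8 = 0.175, 0.0827 m / 0.8 = 0.1034.

```bash
echo '[[[0,0.1034,-0.05,0,0,0,0],[0,0.1034,-0.05,0,0,0,0],[0,0.1034,-0.05,0.0625,0,0,0],[0,0.1034,-0.05,0.125,0,0,0],[0,0.1034,-0.05,0.175,0,0,0]]]' > rows.txt && python3 drive.py rows.txt; echo '[[[0,0,0,0.05,0,0,0],[0,0,0,0.075,0,0,0],[0,0,0,0.0913,0,0,0],[0,0,0,0.0913,0,0,0]]]' > rows.txt && python3 drive.py rows.txt
python3 - <<'E'
from h import *
c=viewer.capture("top"); print(bores(c).round(4).tolist())
cv2.imwrite("pics/t2.png",cv2.resize(c["img"][130:260,120:340],None,fx=3.5,fy=3.5))
E
```

```text
time: 1.75
ee_pos: [0.6054, -0.1983, 0.0889]
tcp_rot: [0.99, 0.139, -0.001, -0.0]
ft_force: [-0.4, 0.3, -0.8]
width: 0.003
grasp_force: 0.0
time: 2.15
ee_pos: [0.6049, -0.1989, 0.0166]
tcp_rot: [0.99, 0.138, -0.001, -0.001]
ft_force: [-0.3, -0.4, 1.2]
width: -0.002
grasp_force: 0.0
[]
```

View pics/t2.png

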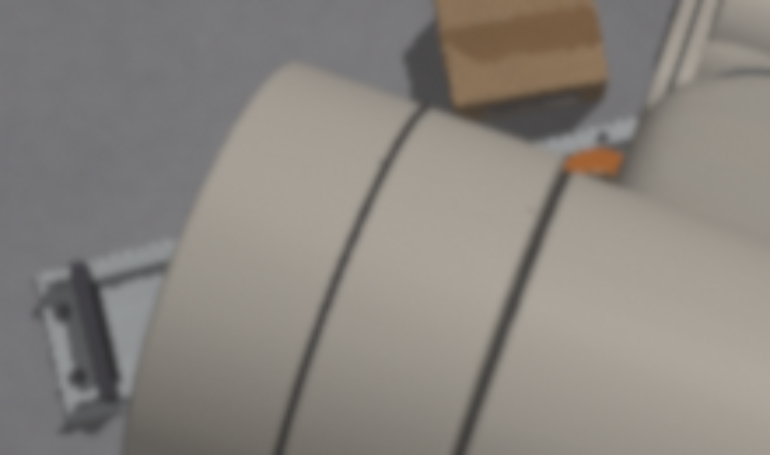

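The arm hides the row from above, so I'll push slowly and watch the force.

```bash
echo '[[[0,0,-0.0125,0,0,0,0],[0,0,-0.025,0,0,0,0],[0,0,-0.0338,0,0,0,0],[0,0,-0.0425,0,0,0,0],[0,0,-0.05,0,0,0,0]]]' > rows.txt && python3 drive.py rows.txt; echo '[[[0,0,-0.01,0,0,0,0],[0,0,-0.02,0,0,0,0],[0,0,-0.03,0,0,0,0],[0,0,-0.04,0,0,0,0],[0,0,-0.05,0,0,0,0]]]' > rows.txt && python3 drive.py rows.txt; echo '[[[0,0,-0.01,0,0,0,0],[0,0,-0.02,0,0,0,0],[0,0,-0.03,0,0,0,0],[0,0,-0.0375,0,0,0,0],[0,0,-0.0438,0,0,0,0]]]' > rows.txt && python3 drive.py rows.txt
python3 - <<'E'
from h import *
c=viewer.capture("scene"); cv2.imwrite("pics/s3.png",cv2.resize(c["img"][190:330,170:310],None,fx=3.5,fy=3.5))
E
```

```text
time: 2.7
ee_pos: [0.5956, -0.1606, 0.0191]
tcp_rot: [0.99, 0.139, 0.001, 0.001]
ft_force: [0.8, -5.3, 0.9]
width: -0.002
grasp_force: 2.4
time: 3.2
ee_pos: [0.585, -0.1228, 0.019]
tcp_rot: [0.99, 0.139, 0.001, 0.001]
ft_force: [0.6, -5.4, 2.1]
width: -0.001
grasp_force: 3.2
time: 3.7
ee_pos: [0.5756, -0.089, 0.019]
tcp_rot: [0.99, 0.139, 0.001, 0.001]
ft_force: [1.7, -5.5, 0.9]
width: -0.002
grasp_force: 3.1
```

View pics/s3.png

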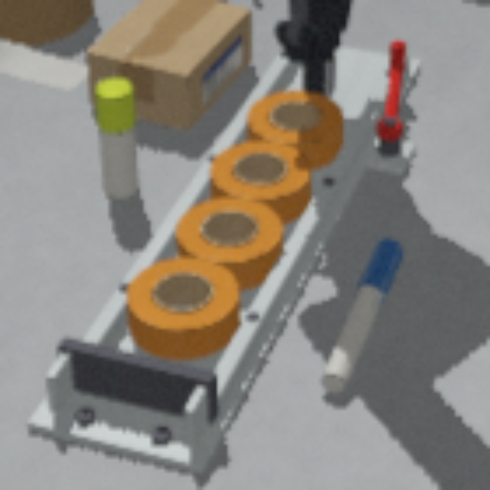

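The row moves as one train and the front roll is about 25 mm from the stop at crop (140,380). I'll slow down for the rest.

To row units: -0.021 m / 0.8 = -0.0263, -0.018 m / 0.8 = -0.0225.

```bash
echo '[[[0,0,-0.0063,0,0,0,0],[0,0,-0.0125,0,0,0,0],[0,0,-0.0175,0,0,0,0],[0,0,-0.0225,0,0,0,0],[0,0,-0.0263,0,0,0,0]]]' > rows.txt && python3 drive.py rows.txt; echo '[[[0,0,-0.0025,0,0,0,0],[0,0,-0.005,0,0,0,0]]]' > rows.txt && python3 drive.py rows.txt
```

```text
time: 4.25
ee_pos: [0.5698, -0.069, 0.019]
tcp_rot: [0.99, 0.139, 0.001, 0.001]
ft_force: [2.0, -6.6, 2.6]
width: -0.003
grasp_force: 3.5
time: 4.45
ee_pos: [0.5687, -0.0653, 0.019]
tcp_rot: [0.99, 0.139, 0.001, 0.001]
ft_force: [1.2, -6.5, 3.2]
width: -0.003
grasp_force: 3.5
```

To row units: -0.003 m / 0.8 = -0.0038, -0.0015 m / 0.8 = -0.0019.

```bash
for i in 1 ; do echo '[[[0,0,-0.0019,0,0,0,0],[0,0,-0.0038,0,0,0,0]]]' > rows.txt && python3 drive.py rows.txt; echo '[[[0,0,-0.0019,0,0,0,0],[0,0,-0.0038,0,0,0,0]]]' > rows.txt && python3 drive.py rows.txt; done | grep -E 'ee_pos|ft'
```

```text
ee_pos: [0.5679, -0.0624, 0.019]
ft_force: [2.1, -7.1, 2.0]
ee_pos: [0.5671, -0.0596, 0.019]
ft_force: [2.3, -6.4, 3.0]
```

```bash
echo '[[[0,0,-0.0013,0,0,0,0],[0,0,-0.0025,0,0,0,0]]]' > rows.txt && python3 drive.py rows.txt | grep -E 'ee_pos|ft'; echo '[[[0,0,-0.0013,0,0,0,0],[0,0,-0.0025,0,0,0,0]]]' > rows.txt && python3 drive.py rows.txt| grep -E 'ee_pos|ft'
python3 - <<'E'
from h import *
c=viewer.capture("scene"); cv2.imwrite("pics/s4.png",cv2.resize(c["img"][190:330,170:310],None,fx=4,fy=4,interpolation=cv2.INTER_CUBIC))
E
```

```text
ee_pos: [0.5667, -0.0579, 0.019]
ft_force: [2.7, -10.1, 2.8]
ee_pos: [0.5672, -0.057, 0.0193]
ft_force: [4.8, -16.5, 3.0]
```

View pics/s4.png

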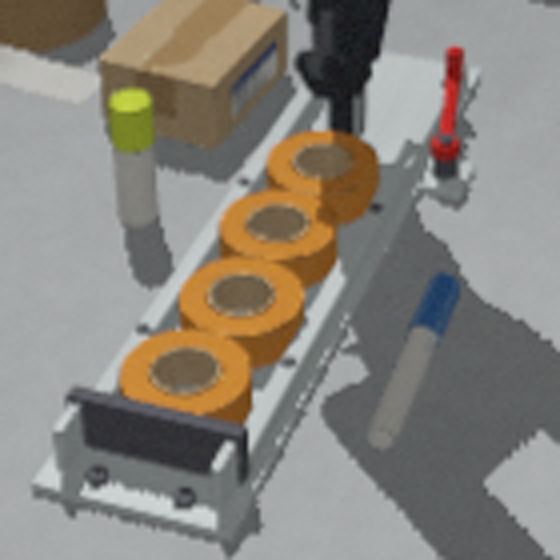

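Force rose from 6 to 17 N and the picture shows the front roll against the stop, with no gaps. I'll back off, lift, and go over to the outer side of the keeper pin.

To row units: -0.08 m / 0.8 = -0.1, -0.04 m / 0.8 = -0.05.

```bash
echo '[[[0,0,0.0038,0,0,0,0],[0,0,0.0188,0,0,0,0],[0,0,0.0375,0,0,0,0],[0,0,0.0375,-0.05,0,0,0],[0,0,0.0375,-0.1,0,0,0]]]' > rows.txt && python3 drive.py rows.txt; echo '[[[0,-0.05,0.0375,0,0,0,-0.0318],[0,-0.1,0.0688,0,0,0,-0.0637],[0,-0.1,0.0688,0,0,0,-0.0637]]]' > rows.txt && python3 drive.py rows.txt;  python3 - <<'E'
from h import *
c=viewer.capture("top"); b=bores(c); print(b.round(4).tolist())
from scipy.spatial.transform import Rotation as R
o=get_obs(); print(o["ee_pos"],R.from_quat(o["tcp_rot"]).as_matrix()[:2,:2].round(3).tolist(),o["joint_pos"])
cv2.imwrite("pics/t5.png",cv2.resize(c["img"][130:260,120:340],None,fx=3.5,fy=3.5))
E
```

```text
time: 5.8
ee_pos: [0.572, -0.0848, 0.0977]
tcp_rot: [0.99, 0.138, -0.002, -0.001]
ft_force: [0.8, -0.9, 1.5]
width: 0.003
grasp_force: 0.0
time: 6.1
ee_pos: [0.5074, -0.1618, 0.0983]
tcp_rot: [0.972, 0.236, -0.001, -0.001]
ft_force: [-0.2, 0.7, -0.2]
width: -0.001
grasp_force: 0.0
[[0.5006, 0.1876, 0.032], [0.5151, 0.1202, 0.032], [0.5382, 0.0547, 0.032], [0.5542, -0.0132, 0.032]]
[ 0.5094197  -0.16080215  0.09840646] [[0.89, 0.456], [0.456, -0.89]] [-3.28050182e-01  4.88773541e-01  1.91214954e+00  3.41944726e-05
  7.41805178e-01  7.68749087e-01]
```

The row is at 69–70 mm spacing and home. Next I'll lower the fingers and compute the arc.

To row units: 0.072 m / 0.8 = 0.09, 0.008 m / 0.8 = 0.01.

```bash
echo '[[[0,0,0.01,0,0,0,0],[0,0,0.01,0.05,0,0,0],[0,0,0.01,0.09,0,0,0],[0,0,0.01,0.09,0,0,0]]]' > rows.txt && python3 drive.py rows.txt;  cat > arc.py <<'E'
import sys
from h import *
from scipy.spatial.transform import Rotation as R
def arc(phis,d=.017,r=.085,th=.275,hinge=np.array([.5023,-.0747])):
    o=get_obs(); M=R.from_quat(o["tcp_rot"]).as_matrix()
    yaw=np.arctan2(M[1,0],M[0,0])-th; p=o["ee_pos"]
    print("yaw",yaw,"pos",p)
    for f in phis:
        a=th+f; n=np.array([np.cos(a),np.sin(a)]); rad=np.array([np.sin(a),-np.cos(a)])
        t=hinge+r*rad-d*n; s=M.T@np.r_[t-p[:2],0]
        print(round(f,3),s[:2].round(4),"rz",round(-(f-yaw),3))
arc([float(a) for a in sys.argv[1:]])
E
python3 arc.py .21 .3 .4 .5 .6 .7
```

```text
time: 6.55
ee_pos: [0.5133, -0.1646, 0.0228]
tcp_rot: [0.972, 0.237, -0.003, -0.002]
ft_force: [-1.3, 0.6, 0.2]
width: -0.001
grasp_force: 0.0
yaw 0.2033671864652788 pos [ 0.51332664 -0.1646089   0.0227681 ]
0.21 [0.0152 0.0002] rz -0.007
0.3 [0.0229 0.0014] rz -0.097
0.4 [0.0315 0.0018] rz -0.197
0.5 [0.0402 0.0014] rz -0.297
0.6 [0.0488 0.0001] rz -0.397
0.7 [ 0.0572 -0.0021] rz -0.497
```

To row units: 0.049 m / 0.8 = 0.0613, 0.036 m / 0.8 = 0.045, -0.397 rad / 3.1416 = -0.1264.

```bash
echo '[[[0,0.015,0,-0.0063,0,0,0],[0,0.0238,0.0013,-0.0063,0,0,-0.0159],[0,0.0338,0.0025,-0.0063,0,0,-0.0468],[0,0.045,0.0025,-0.0063,0,0,-0.0786],[0,0.0613,0,-0.0063,0,0,-0.1264]]]' > rows.txt && python3 drive.py rows.txt; python3 arc.py .6 .7 .8 .9 1.0 1.1
```

```text
time: 7.05
ee_pos: [0.5612, -0.1431, 0.034]
tcp_rot: [0.905, 0.426, 0.001, 0.001]
ft_force: [-0.1, 0.0, -0.4]
width: -0.002
grasp_force: 0.4
yaw 0.6047066528049555 pos [ 0.56115329 -0.14313782  0.03398599]
0.6 [-0.0022 -0.0041] rz 0.005
0.7 [ 0.0064 -0.0027] rz -0.095
0.8 [ 0.015  -0.0023] rz -0.195
0.9 [ 0.0237 -0.0027] rz -0.295
1.0 [ 0.0323 -0.004 ] rz -0.395
1.1 [ 0.0407 -0.0061] rz -0.495
```

To row units: 0.0323 m / 0.8 = 0.0404, -0.004 m / 0.8 = -0.005, -0.395 rad / 3.1416 = -0.1257.

```bash
echo '[[[0,0.008,-0.0034,0.0038,0,0,-0.0302],[0,0.0188,-0.0029,0.005,0,0,-0.0621],[0,0.0296,-0.0034,0.005,0,0,-0.0939],[0,0.0404,-0.005,0.005,0,0,-0.1257]]]' > rows.txt && python3 drive.py rows.txt; python3 arc.py 1.0 1.1 1.2 1.3 1.4 1.5
python3 - <<'E'
from h import *
c=viewer.capture("scene"); cv2.imwrite("pics/s6.png",cv2.resize(c["img"][190:290,200:320],None,fx=5,fy=5,interpolation=cv2.INTER_CUBIC))
E
```

```text
time: 7.45
ee_pos: [0.579, -0.1153, 0.0301]
tcp_rot: [0.804, 0.595, 0.001, 0.002]
ft_force: [-0.5, -0.6, -0.0]
width: 0.003
grasp_force: 0.3
yaw 0.999587109814695 pos [ 0.57902966 -0.11525956  0.03006042]
1.0 [-0.0006 -0.0002] rz -0.0
1.1 [0.008 0.001] rz -0.1
1.2 [0.0167 0.0015] rz -0.2
1.3 [0.0253 0.001 ] rz -0.3
1.4 [ 0.0339 -0.0003] rz -0.4
1.5 [ 0.0423 -0.0025] rz -0.5
```

View pics/s6.png

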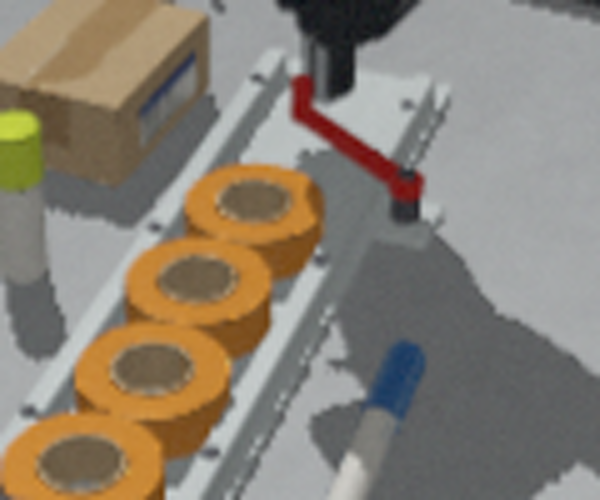

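The keeper is following; the pin top is at scene pixel (260.4,206) and the pivot at (281.6,227). I'll check its angle and continue.

```bash
python3 - <<'E'
from h import *
c=viewer.capture("scene"); t=px2w(c,[260.4,206.2],.047)[0]; h=px2w(c,[281.6,226.5],.031)[0]; d=(t-h)[:2]
print(t,h,np.linalg.norm(d),np.arctan2(d[1],d[0])+np.pi/2-.275)
E
echo '[[[0,0.01,0.0025,0,0,0,-0.0318],[0,0.0209,0.005,0,0,0,-0.0637],[0,0.0316,0.0044,0,0,0,-0.0955],[0,0.0424,0.0031,0,0,0,-0.1273]]]' > rows.txt && python3 drive.py rows.txt
python3 - <<'E'
from h import *
c=viewer.capture("scene"); cv2.imwrite("pics/s7.png",cv2.resize(c["img"][190:290,200:320],None,fx=5,fy=5,interpolation=cv2.INTER_CUBIC))
E
python3 arc.py 1.45 1.5 1.57
```

```text
[ 0.5797316  -0.09608652  0.047     ] [ 0.49606728 -0.06798679  0.031     ] 0.08825707916671964 0.9717710747643323
time: 7.95
ee_pos: [0.5903, -0.0841, 0.0292]
tcp_rot: [0.671, 0.742, 0.001, 0.001]
ft_force: [0.3, -0.7, -0.1]
width: -0.0
grasp_force: 0.3
yaw 1.4015920690538786 pos [ 0.59033032 -0.08298046  0.02909852]
1.45 [ 0.0047 -0.0009] rz -0.048
1.5 [ 0.009  -0.0004] rz -0.098
1.57 [ 0.015 -0.   ] rz -0.168
```

View pics/s7.png

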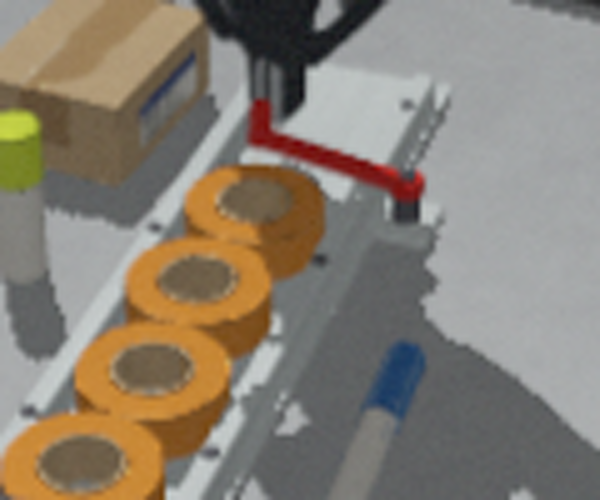

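The keeper is near 1.4. I'll push on to 1.57, then lift clear and measure.

To row units: 0.015 m / 0.8 = 0.0188, 0.009 m / 0.8 = 0.0113, -0.168 rad / 3.1416 = -0.0535.

```bash
echo '[[[0,0.0059,0,0,0,0,-0.0153],[0,0.0113,0,0,0,0,-0.0312],[0,0.0188,0.0013,0,0,0,-0.0535],[0,0.0188,0.0013,0,0,0,-0.0535]]]' > rows.txt && python3 drive.py rows.txt; echo '[[[0,-0.025,0,0,0,0,0],[0,-0.0438,0,0,0,0,0],[0,-0.0438,0,-0.0625,0,0,0],[0,-0.0438,0,-0.125,0,0,0],[0,-0.1063,0,-0.125,0,0,0]]]' > rows.txt && python3 drive.py rows.txt; echo '[[[0,-0.0625,0,0,0,0,0],[0,-0.125,0,0,0,0,0],[0,-0.1875,0,0,0,0,0],[0,-0.25,0,0,0,0,0],[0,-0.25,0,0,0,0,0]]]' > rows.txt && python3 drive.py rows.txt|grep ee_pos
python3 - <<'E'
from h import *
a=viewer.capture("top"); b=viewer.capture("scene")
cv2.imwrite("pics/t8.png",np.hstack([cv2.resize(x,(390,400),interpolation=cv2.INTER_CUBIC) for x in (a["img"][160:260,235:332],b["img"][190:290,210:307])]))
print(bores(a).round(4).tolist())
E
python3 arc.py
```

```text
time: 8.4
ee_pos: [0.589, -0.0689, 0.0286]
tcp_rot: [0.608, 0.794, 0.001, 0.001]
ft_force: [0.0, -0.2, 0.8]
width: 0.003
grasp_force: 0.0
time: 8.9
ee_pos: [0.6139, -0.1496, 0.1346]
tcp_rot: [0.606, 0.795, 0.002, 0.004]
ft_force: [1.4, -0.3, -0.3]
width: -0.002
grasp_force: 0.0
ee_pos: [0.664, -0.3517, 0.1282]
[[0.5008, 0.1878, 0.032], [0.515, 0.1201, 0.032], [0.5384, 0.0547, 0.032]]
yaw 1.5577834590580428 pos [ 0.66266485 -0.34613321  0.12720451]
```

View pics/t8.png

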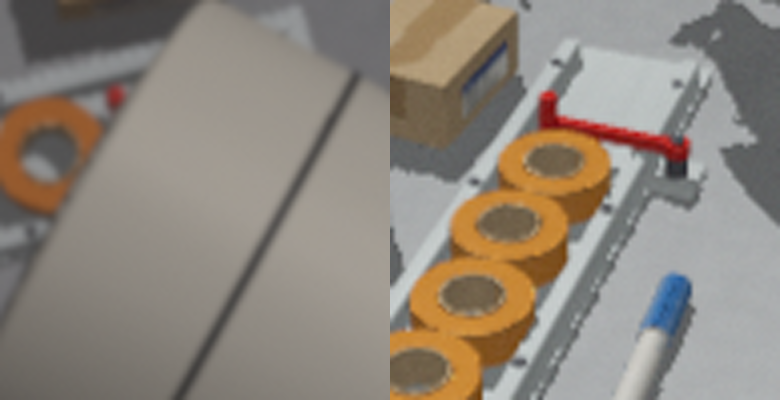

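The row is home and the keeper lies nearly square, with its pin top at top-view pixel (263.6,184.3). I'll move the arm out of view to measure the angle.

To row units: -0.342 m / 0.8 = -0.4275, -0.115 m / 0.8 = -0.1438.

```bash
echo '[[[0,-0.1438,-0.4275,-0.0625,0,0,0],[0,-0.1438,-0.4275,-0.0625,0,0,0],[0,-0.1438,-0.4275,-0.0625,0,0,0],[0,-0.1438,-0.4275,-0.0625,0,0,0],[0,-0.1438,-0.4275,-0.0625,0,0,0]]]' > rows.txt && python3 drive.py rows.txt|grep ee_pos
cat > k.py <<'E'
from h import *
c=viewer.capture("top"); print(bores(c).round(4).tolist())
m=red(c); m[:160]=0; m[:,:220]=0; m[260:]=0; m[:,340:]=0
ys,xs=np.nonzero(m); P=np.c_[xs,ys]; print(len(xs))
# pin: the pixels farthest from the hinge (272.3,219.1)
uv=np.array([272.3,219.1]); 
cs,_=cv2.findContours(m,cv2.RETR_EXTERNAL,cv2.CHAIN_APPROX_NONE)
for q in cs: print(cv2.boundingRect(q),cv2.contourArea(q))
r=np.linalg.norm(P-uv,axis=1); far=P[r>r.max()-4]
mid=P[(r>6)&(r<r.max()-9)]
w=px2w(c,mid,.031)[:,:2]; vx,vy,_,_=cv2.fitLine(w.astype(np.float32),cv2.DIST_HUBER,0,.01,.01).ravel()
if vx<0: vx,vy=-vx,-vy
print("arm line phi",np.arctan2(vy,vx)+np.pi/2-.275, len(mid))
t=px2w(c,far.mean(0),.047)[0][:2]; h=px2w(c,uv,.031)[0][:2]; d=t-h
print("tip",t,"r",np.linalg.norm(d),"phi",np.arctan2(d[1],d[0])+np.pi/2-.275)
E
python3 k.py
```

```text
ee_pos: [0.4561, -0.4815, 0.1622]
[[0.5006, 0.1879, 0.032], [0.5151, 0.1203, 0.032], [0.5382, 0.0547, 0.032], [0.5539, -0.0131, 0.032]]
54
(264, 187, 9, 30) 18.0
(263, 183, 2, 3) 2.0
arm line phi 1.5609696 35
tip [ 0.58517165 -0.05268099] r 0.08562766107295686 phi 1.555816360707667
```

Run:
```python
from h import *
o=get_obs(); print(o["time"],np.abs(o["joint_vel"]).max(),o["ft_force"]); print(workorder.sign_off())
```

```text
10.05 0.13089377626465043 [-3.64068216 -1.53374241  0.04253559]
the job is handed in; nothing more can be done
None
```

I pushed the four rolls home against the end stop with no gaps, swung the keeper to about 1.56 rad (square is 1.571), drew the arm clear, and handed the job in at about 10 s; no verdict came back.

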